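# Quarter-turn check with the ball level

### The arm

A 6-joint arm with a two-finger parallel gripper is mounted at the origin on a cart in front of the work surface, level with it; the furniture and walls round the work are solid. World frame = base frame: x ahead of the robot, y to its left, z up, the work surface at z = 0. Lengths are in mm, angles in rad, forces in N, time in s.
With the tool pointing down it reaches from about 400 to 925 mm from the base axis. Payload 12.5 kg.
Tool frame: the origin (TCP) lies midway between the tips of the shut fingers; the grasp point (between the pads) lies 19 mm behind it; z points along the fingers, y is the line along which they close (so a half turn about z gives the same grasp; the last joint's range is limited). The gripper opens to 95 mm and grips with 3 to 60 N. Pads are 20 mm wide; open, the fingers measure 119 mm over their backs; the gripper's body (75 mm by 180 mm) begins 59 mm behind the grasp point.
Start: joints at [-1.343, 0.491, 1.559, -0, 1.092, -0.106], TCP at [204.796, -590.515, 193.661] pointing down, gripper open.
Joint ranges: [-3.1, 3.1], [-0.84, 2.19], [0.05, 2.79], [-1.13, 4.28], [0.06, 2.93], [-2.69, 2.69]. Speed limits (rad/s): [2.22, 2.22, 2.79, 3.14, 3.14, 3.14].

### API

Orientations are given as [roll, pitch, yaw] about the fixed x, y, z axes, in that order (R = Rz(yaw) Ry(pitch) Rx(roll)).
In Python, from cell import * gives the robot as it stands. The module is installed in compiled form; this text tells all that it offers.
- The arm moves only by the tool arm_command, never from a script. Its arguments are lists of equal length, an entry for each row: "delta_pos": the shift along the world's x, y, z in units of 250 mm (1.0 is 250 mm), a list of three; "delta_rot": the turn, a rotation vector about the world's x, y, z in units of 90 degrees (1.0 is 90 degrees), a list of three; "claw": the closure, from 0 (fully open) to 1 (shut). In form: {"delta_pos": [[tx, ty, tz], ...], "delta_rot": [[wx, wy, wz], ...], "claw": [claw, ...]}. A call has exactly 5 rows; each row is the pose to reach, as a shift and turn from the pose commanded when the call began; what a row does not reach only later rows make up. A row lasts 1/12 s, in which the tool goes at most 41.7 mm and 7.16 degrees, less where a joint would pass 70% of its speed; a pose out of reach is approached as far as the arm can. A call with a number of a shift or a turn outside -1 to 1 is refused whole. A call with a gripper value outside its range is refused whole. The fingers move at their own pace and stop on an object; the grip force is fixed at half the most. Time passes only in rows, so rows that repeat a pose let the fingers close, or fill a call up. It gives the time, the measured TCP pose, the force, the opening and the grip force at its end, in the units of the state.
- state(): the state, without advancing time (a new reading comes with each control period).
- read_camera(name): name is "scene" or "top"; returns the picture (420x560x3 uint8, red, green, blue); there is no depth.
- calibration(name): a dict with "camera_matrix" (3x3 intrinsics, pixels), "T" (4x4, takes a point from camera to world coordinates). Camera axes: x right, y down, z forward; pixel columns grow to the right and rows downward; lengths in mm; the calibration is good to about 2 mm. A picture is of the moment at which its call begins. calibration takes no time and is no camera call.
- job_done(): hands the job in; it is judged then, once.
The state is a dict: "t": time; "joints": joint angles; "qvel": joint speeds; "tau": joint torques, N m; "eef_pos": TCP position; "tcp_rot": TCP orientation; "ft_force": force on the tool from outside, world axes, zero at the start; "moment": the same for the moment, N m; "opening": opening from 0.0 (shut) to 1.0 (fully open); "grip_force": force on a finger pad.
Only numpy, scipy, OpenCV 4.12 (cv2) and the standard library are available. Lean on these libraries where they do the work, as an engineer would, in place of code of your own. Each camera call takes 0.05 s, during which the arm holds its last target. There are 200 camera calls.

### The job

Use the ball level in its slide on the bench to check that the gripper carries level: push the carriage along by its upright tab until the spring catch clicks and it is fully home against the end stop, so that the dish stands clear of the keeper lips. Then take the dish by the grip on its handle, lift it straight up about 10 cm above its seat, and only then turn it a quarter turn, either way round, so that the handle lies across the slide, with the dish level and the ball always inside the ring scribed in it. Finish while still holding the dish up there straight over its seat, level and still; leave the carriage caught and the other things on the bench undisturbed.

Things in the scene. Friction and masses are not known exactly. Their poses are not given: they have to be found in the camera images.
- slide: Fixed slide: plywood base 280 x 134 x 10 mm. Origin under its centre on the bench; x along the push, y across. Two dark steel keeper angles (x = -130 to 0, outer faces y = +-66 mm, top 60 mm up) with lips reaching in to y = +-46 mm overlap the dish's rim, 5 mm above it, until the carriage has gone about 80 mm. Wooden end stop x = 124 to 138 mm, top 30 mm up.
- carriage (a joint): Aluminium plate 147 x 90 x 12 mm in the slide: 0 at the keeper end (the start), 0.100 m fully home. About 1 N friction plus damping of 25 N per m/s; a sprung catch resists with about 5 N more (up to about 11 N when run into at speed) from 0.088 to 0.094 m, then snaps over, presses the carriage home and keeps it there.
- push_tab (a point): Point to push: middle of the rear face (towards the slide's -x) of the carriage's upright tab, 54 mm above the bench. Tab 40 mm wide across the slide, 12 mm thick, top 76 mm above the bench; its centre is 78 mm behind the dish's centre. Moves with the carriage. Behind it only the 10 mm base and the 22 mm high guide rails.
- seat (a point): Centre of the carriage's round seat, on its top face, 24 mm above the bench; a 6 mm high locating ring (inner radius 37 mm) holds the dish's foot. Axes as the slide's. Moves with the carriage.
- dish: Round wooden dish with a rigid handle bridging it, 0.16 to 0.26 kg. Origin at the centre of the foot's underside (on the seat); z up; x along the handle, at the start within 0.05 rad of the slide's x. Outer diameter 110 mm, rim 26 mm above the origin, inside a 7 degree cone down to the middle at 12 mm. A ring of 25 mm radius is scribed round the middle.
- grip (a point): Centre of the wooden grip on the dish's handle, 77 mm above the dish's origin straight over its middle: a block 44 mm along the dish's x, 16 mm wide in y (pinch it across y from above), from 61 to 93 mm above the origin.
- dish_centre (a point): Where the ball's centre is when it lies in the middle: on the dish's axis, 24 mm above its origin.
- ball_center (a point): Centre of the loose polished steel ball, 24 mm in diameter, 56 g, that rolls freely in the dish; at the start at rest in its middle.
- sanding_block: Cork sanding block 64 x 108 x 31 mm, a bystander; origin under its centre.
- masking_tape: Roll of masking tape, 100 mm across, 25 mm high, lying flat, a bystander; origin under its centre.
- tape_measure: Tape measure 37 x 69 x 63 mm, a bystander; origin under its centre.

How it is judged:
By the outcome, as a careful person would: the job done as asked, in the order asked, and still so for the second after the job is handed in, while the arm keeps its last pose, push and grip.
It also fails if it takes over 58 s, if anything falls off the work surface, if the arm or the gripper's body presses on something with over 40 N, if the wrist force passes 120 N, or if a joint passes its speed limit or range.

## Working session

There is one attempt and no reset: what is moved stays moved. The work goes in short steps, Python scripts to look and compute and a tool call to move; the robot and the scene stay as the last step left them, time stands still between calls to the robot, and variables do not carry over. Pictures are saved under pics/ and viewed, at most 10 in all, crops included, and the job is handed in when it is done.

Besides the shell and the picture viewer there is one more tool, called by a JSON object that holds its "op" and its "data". arm_command: Moves the arm, as the interface text tells. Shifts and turns lie within -1 to 1; 1 stands for 250 mm of shift or 90 degrees of turn. Its arguments: {"type":"object","properties":{"delta_pos":{"type":"array"},"delta_rot":{"type":"array"},"claw":{"type":"array"}},"required":["delta_pos","delta_rot","claw"]}

```bash
mkdir -p pics
python3 - <<'E'
from cell import *
import cv2
for n in("scene","top"):
    cv2.imwrite(f"pics/{n}0.png",read_camera(n)[:,:,::-1]); c=calibration(n); print(n,c["camera_matrix"].round(1).tolist(),c["T"].round(3).tolist())
print(state())
E
```

```text
scene [[459.5, 0.0, 281.8], [0.0, 459.5, 211.6], [0.0, 0.0, 1.0]] [[-0.471, -0.376, 0.798, -319.585], [-0.882, 0.192, -0.43, 656.027], [0.009, -0.906, -0.422, 486.611], [0.0, 0.0, 0.0, 1.0]]
top [[382.9, 0.0, 285.4], [0.0, 382.9, 208.7], [0.0, 0.0, 1.0]] [[0.005, -0.987, 0.163, 275.184], [-1.0, -0.004, 0.003, 258.728], [-0.002, -0.163, -0.987, 939.318], [0.0, 0.0, 0.0, 1.0]]
{'t': 0.1, 'joints': array([-1.34259353e+00,  4.91470683e-01,  1.55938898e+00, -1.02515155e-05,
        1.09170228e+00, -1.05563720e-01]), 'qvel': array([-1.34637407e-03, -6.14413187e-04, -9.56752451e-04,  1.79886093e-03,
        9.12380485e-05,  6.75838576e-05]), 'tau': array([ 4.78683374e-03, -6.13620615e+01, -2.58607543e+01,  6.94253622e-02,
        4.70460684e-02, -7.75748822e-05]), 'eef_pos': array([ 204.73902614, -590.26364266,  193.13780111]), 'tcp_rot': array([-3.14062781e+00, -9.30890588e-05,  3.33771201e-01]), 'ft_force': array([-1.31427607, -0.59947474, -0.18133527]), 'moment': array([-0.00940725,  0.07192902, -0.01497907]), 'grip_force': 0.0, 'opening': 0.9981148678562551}
```

View pics/scene0.png

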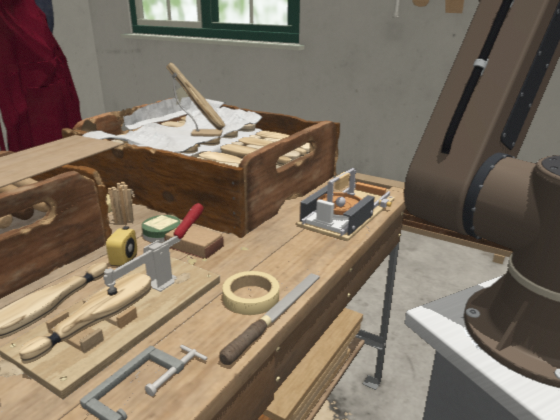

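View pics/top0.png

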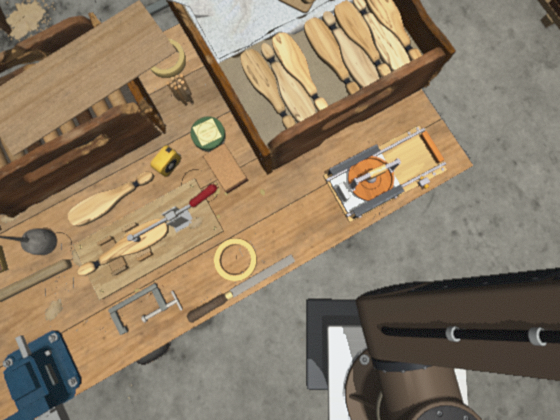

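The slide is at about (387,172) in the top view and (345,208) in the scene view, and the push runs towards the image right in top. I'll zoom in on both.

Run:
```python
import cv2,numpy as np
a=cv2.imread("pics/top0.png")[115:225,310:480]; b=cv2.imread("pics/scene0.png")[160:250,285:415]
cv2.imwrite("pics/ct.png",cv2.resize(a,(765,495),interpolation=cv2.INTER_CUBIC))   #4.5x
cv2.imwrite("pics/cs.png",cv2.resize(b,(780,540),interpolation=cv2.INTER_CUBIC))   #6x
```

```text
(no output)
```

View pics/ct.png

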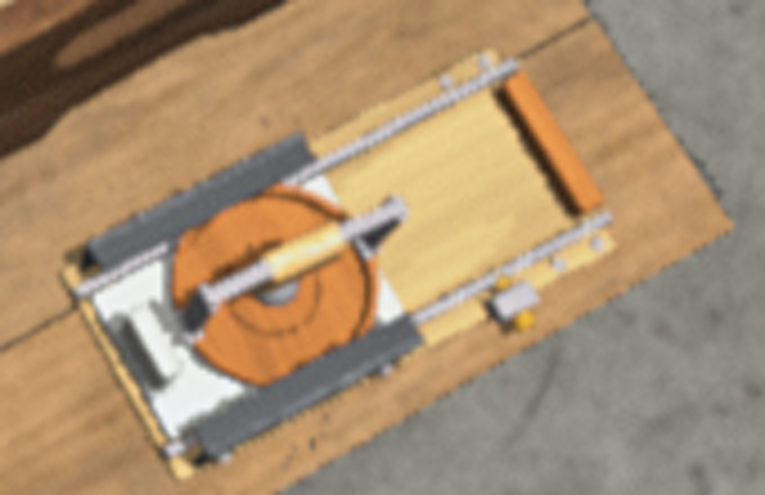

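View pics/cs.png

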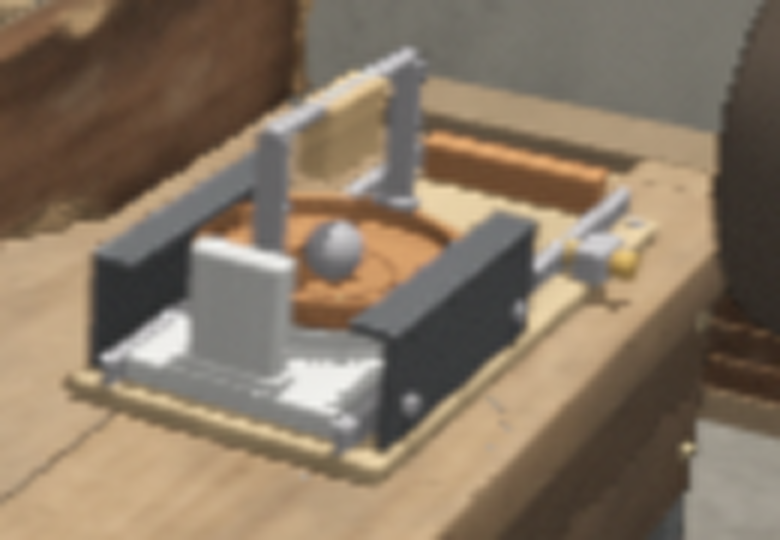

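The crops show the keepers, base corners, tab at crop (152,345) and grip at (305,251) clearly. The ball lies in the ring. Next I'll fit the slide's pose to these points.

```bash
cat > h.py <<'E'
from cell import *
import numpy as np,cv2
from scipy.optimize import least_squares
def proj(n,P):
    c=calibration(n); P=np.atleast_2d(P); T=np.linalg.inv(c["T"]); q=(T[:3,:3]@P.T).T+T[:3,3]
    q=q@np.array(c["camera_matrix"]).T; return q[:,:2]/q[:,2:]
def ray(n,uv,z):
    c=calibration(n);d=c["T"][:3,:3]@np.linalg.solve(c["camera_matrix"],[*uv,1]);o=c["T"][:3,3]
    return o+d*(z-o[2])/d[2]
ct=lambda u:(np.array(u)+.5)/4.5-.5+[310,115]
cs=lambda u:(np.array(u)+.5)/6-.5+[285,160]
E
python3 - <<'E'
from h import *
top={(-130,66,60):(88,245),(0,66,60):(303,135),(0,46,60):(315,158),(0,-66,60):(424,338),(0,-46,60):(412,318),(-130,-66,60):(205,460),(-130,-46,60):(195,438),(-140,67,10):(62,270),(-140,-67,10):(180,475),(140,67,10):(492,52),(140,-67,10):(612,245)}
sc={(0,-66,60):(535,218),(-130,-66,60):(385,335),(-130,-46,60):(350,322),(0,-46,60):(500,212),(-130,66,60):(97,257),(-130,46,60):(138,260),(-140,67,10):(70,380),(-140,-67,10):(380,468)}
def W(p,P):
    c,s=np.cos(p[2]),np.sin(p[2]);P=np.array(P,float);return np.c_[p[0]+c*P[:,0]-s*P[:,1],p[1]+s*P[:,0]+c*P[:,1],P[:,2]]
def f(p,w=(1,1)):
    return np.r_[w[0]*(proj("top",W(p,list(top)))-ct(list(top.values()))).ravel(),w[1]*(proj("scene",W(p,list(sc)))-cs(list(sc.values()))).ravel()]
for w in((1,1),(1,0),(0,1)):
    r=least_squares(lambda p:f(p,w),[500,0,-1.1],loss='soft_l1'); print(w,r.x.round(3)); 
    if w==(1,1):
        p=r.x; print(f(p).reshape(-1,2).round(1).tolist())
def S(q): 
    c,s=np.cos(p[2]),np.sin(p[2]);d=q[:2]-p[:2];return np.array([c*d[0]+s*d[1],-s*d[0]+c*d[1]]).round(1)
for nm,n,uv,z in[("tab","top",ct((152,345)),76),("grip","top",ct((305,251)),117),("grip ends","top",ct((268,268)),117),("ge2","top",ct((340,233)),117),
  ("tabtop scene","scene",cs((243,252)),76),("tabTL","scene",cs((195,245)),76),("tabTR rear","scene",cs((290,265)),76),
  ("ball","scene",cs((333,252)),48),("stopL","top",ct((507,73)),30),("stopR","top",ct((597,212)),30)]:
    q=ray(n,uv,z); print(nm,q.round(1),S(q))
E
```

```text
(1, 1) [520.628  13.472  -1.076]
[[-0.4, -0.5], [-0.7, -0.9], [0.8, 1.1], [0.8, 1.7], [-0.9, -1.3], [1.3, 0.4], [-0.8, -2.2], [-0.5, 0.8], [-0.2, 2.2], [-0.0, -1.1], [1.3, 1.0], [1.4, 0.0], [2.5, -0.1], [-0.0, -0.2], [-0.6, -0.8], [-1.5, -1.1], [-0.8, 0.4], [-0.1, -0.7], [0.1, -0.0]]
(1, 0) [521.072  13.422  -1.075]
(0, 1) [519.235  13.675  -1.081]
tab [458.8 128.   76. ] [-130.2   -0. ]
grip [497.5  58.1 117. ] [-50.3   0.9]
grip ends [488.9  76.6 117. ] [-70.6   2. ]
ge2 [506.8  40.6 117. ] [-30.5   0.7]
tabtop scene [458.4 127.4  76. ] [-129.8   -0.7]
tabTL [472.  139.8  76. ] [-134.2   17.2]
tabTR rear [440.6 118.4  76. ] [-130.4  -20.6]
ball [495.3  59.5  48. ] [-52.5  -0.5]
stopL [623.  -78.2  30. ] [129.3  46.5]
stopR [ 543.7 -123.    30. ] [131.  -44.5]
```

Both views agree: slide at (520.6, 13.5) with yaw -1.076, dish at slide x≈-51, tab at ≈-130. I'll start moving, turning towards yaw 2.066 on the way.

{"op": "arm_command", "data": {"delta_pos": [[0.08, 0.09, 0.03], [0.16, 0.18, 0.06], [0.24, 0.27, 0.09], [0.32, 0.36, 0.12], [0.4, 0.45, 0.15]], "delta_rot": [[0, 0, 0.07], [0, 0, 0.14], [0, 0, 0.21], [0, 0, 0.28], [0, 0, 0.35]], "claw": [1, 1, 1, 1, 1]}}

```text
t: 0.52
eef_pos: [305.4, -476.7, 231.2]
tcp_rot: [-3.141, -0.0, 0.889]
ft_force: [1.1, 0.2, 0.8]
opening: 0.706
grip_force: 0.0
```

Run:
```python
from h import *
p=np.array([520.6,13.5,-1.076]);c,s=np.cos(p[2]),np.sin(p[2])
def S(q): d=q[:2]-p[:2];return np.array([c*d[0]+s*d[1],-s*d[0]+c*d[1]]).round(1)
for uv in[(310,149),(374,115)]: print(S(ray("top",uv,0)))
for uv in[(270,166),(452,55)]:
    print([ (z,S(ray("top",uv,z))) for z in(0,100,150,200)])
for uv in[(340,123),(250,150)]: print("sc",[ (z,S(ray("scene",uv,z))) for z in(100,150,200)])
for x in(-176,49.5): print(p[:2]+x*np.array([c,s]))
```

```text
[-133.3  144.7]
[ 56.8 147. ]
[(0, array([-244.1,  153.2])), (100, array([-253.5,  126.3])), (150, array([-258.2,  112.8])), (200, array([-262.9,   99.4]))]
[(0, array([324.6, 195. ])), (100, array([254.6, 163.6])), (150, array([219.7, 147.9])), (200, array([184.7, 132.3]))]
sc [(100, array([437.6, 252.9])), (150, array([256.3, 164. ])), (200, array([74.9, 75.2]))]
sc [(100, array([ 17.3, 319. ])), (150, array([-109.6,  221.5])), (200, array([-236.6,  124.1]))]
[437.02597489 168.39151793]
[544.10519456 -30.06323942]
```

Crate's near face is at slide y≈146, clear of the gripper's ±90 mm.

{"op": "arm_command", "data": {"delta_pos": [[0.08, 0.1, 0.02], [0.16, 0.2, 0.04], [0.24, 0.3, 0.06], [0.32, 0.4, 0.08], [0.4, 0.5, 0.1]], "delta_rot": [[0, 0, 0.07], [0, 0, 0.14], [0, 0, 0.21], [0, 0, 0.28], [0, 0, 0.35]], "claw": [1, 1, 1, 1, 1]}}

```text
t: 0.93
eef_pos: [405.4, -351.6, 256.2]
tcp_rot: [-3.141, -0.0, 1.439]
ft_force: [1.1, -0.9, 0.3]
opening: 0.357
grip_force: 0.0
```

{"op": "arm_command", "data": {"delta_pos": [[0.08, 0.12, 0], [0.16, 0.24, 0], [0.22, 0.36, 0], [0.26, 0.48, 0], [0.3, 0.6, 0]], "delta_rot": [[0, 0, 0.07], [0, 0, 0.14], [0, 0, 0.21], [0, 0, 0.28], [0, 0, 0.35]], "claw": [1, 1, 1, 1, 1]}}

```text
t: 1.35
eef_pos: [480.2, -201.3, 255.9]
tcp_rot: [-3.141, -0.0, 1.989]
ft_force: [0.1, -0.9, 0.1]
opening: 0.024
grip_force: 0.0
```

{"op": "arm_command", "data": {"delta_pos": [[0, 0.14, 0], [0, 0.28, 0], [0, 0.42, 0], [0, 0.56, 0], [0, 0.7, 0]], "delta_rot": [[0, 0, 0.02], [0, 0, 0.04], [0, 0, 0.05], [0, 0, 0.05], [0, 0, 0.05]], "claw": [1, 1, 1, 1, 1]}}

```text
t: 1.77
eef_pos: [479.3, -26.3, 256.0]
tcp_rot: [-3.141, -0.0, 2.062]
ft_force: [0.2, -0.4, -0.5]
opening: 0.006
grip_force: 0.0
```

{"op": "arm_command", "data": {"delta_pos": [[-0.03, 0.15, 0], [-0.07, 0.31, 0], [-0.1, 0.47, 0], [-0.14, 0.63, 0], [-0.169, 0.78, 0]], "delta_rot": [[0, 0, 0.002], [0, 0, 0.002], [0, 0, 0.002], [0, 0, 0.002], [0, 0, 0.002]], "claw": [1, 1, 1, 1, 1]}}

```text
t: 2.18
eef_pos: [436.3, 168.9, 256.1]
tcp_rot: [-3.141, -0.0, 2.065]
ft_force: [0.4, 0.1, -0.3]
opening: 0.005
grip_force: 0.0
```

{"op": "arm_command", "data": {"delta_pos": [[0, 0, -0.13], [0, 0, -0.26], [0, 0, -0.39], [0, 0, -0.5], [0, 0, -0.6]], "delta_rot": [[0, 0, 0], [0, 0, 0], [0, 0, 0], [0, 0, 0], [0, 0, 0]], "claw": [1, 1, 1, 1, 1]}}

```text
t: 2.6
eef_pos: [436.9, 167.0, 104.5]
tcp_rot: [-3.141, -0.0, 2.065]
ft_force: [0.6, -0.1, -1.0]
opening: 0.004
grip_force: 0.0
```

Run:
```python
from h import *
a=read_camera("scene")[140:260,265:425,::-1]; b=read_camera("top")[115:225,310:480,::-1]
cv2.imwrite("pics/p1.png",np.hstack([cv2.resize(a,(400,300),interpolation=2),cv2.resize(b,(400,300),interpolation=2)])); print(state()["eef_pos"],state()["tcp_rot"])
```

```text
[435.73052594 166.5913506  103.34520079] [-3.13557781e+00 -1.67773112e-03  2.06485413e+00]
```

View pics/p1.png

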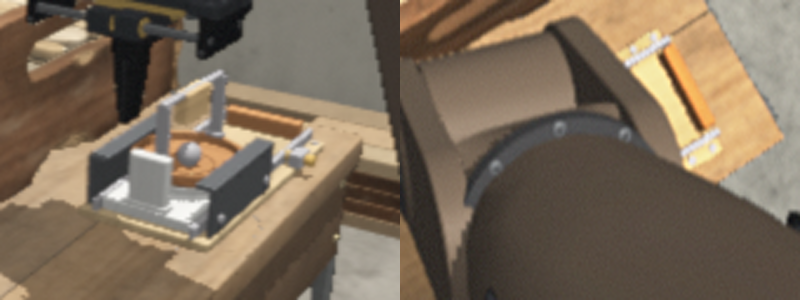

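The fingertip shows at about scene (315,188), above the tab in the image. I'll check that against the projection of the measured TCP.

Run:
```python
from h import *
print(proj("scene",[state()["eef_pos"],[458.5,128,76],[436,167,46]]), state()["eef_pos"], state()["tcp_rot"])
```

```text
[[315.98685114 197.00414481]
 [324.81843621 201.62309187]
 [314.70789354 221.24651666]] [435.73052594 166.5913506  103.34520079] [-3.13557781e+00 -1.67773112e-03  2.06485413e+00]
```

Run:
```python
from h import *
a=read_camera("scene")[150:230,275:385,::-1]
cv2.imwrite("pics/p2.png",cv2.resize(a,(770,560),interpolation=2))
```

```text
(no output)
```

View pics/p2.png

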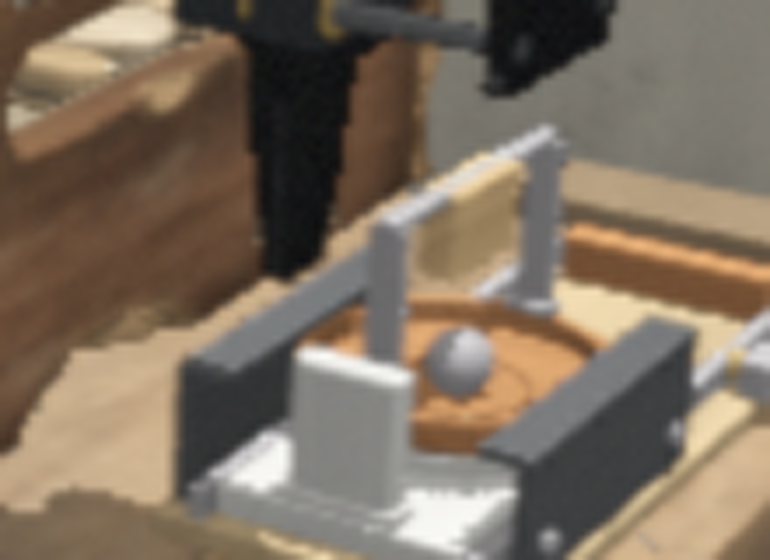

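The tip sits a few px higher than predicted. The drawn finger may be a little shorter than stated, so I'll keep contact heights tolerant of about 15 mm. Next, lower behind the tab and close the gap.

{"op": "arm_command", "data": {"delta_pos": [[0, 0, -0.08], [0, 0, -0.16], [0, 0, -0.22], [0, 0, -0.26], [0, 0, -0.26]], "delta_rot": [[0, 0, 0], [0, 0, 0], [0, 0, 0], [0, 0, 0], [0, 0, 0]], "claw": [1, 1, 1, 1, 1]}}

```text
t: 3.17
eef_pos: [437.8, 167.0, 41.2]
tcp_rot: [-3.141, -0.0, 2.065]
ft_force: [-0.3, 0.8, -0.5]
opening: 0.006
grip_force: 0.0
```

{"op": "arm_command", "data": {"delta_pos": [[0.007, -0.013, 0], [0.014, -0.026, 0], [0.021, -0.039, 0], [0.028, -0.052, 0], [0.034, -0.063, 0]], "delta_rot": [[0, 0, 0], [0, 0, 0], [0, 0, 0], [0, 0, 0], [0, 0, 0]], "claw": [1, 1, 1, 1, 1]}}

```text
t: 3.58
eef_pos: [446.6, 150.8, 41.8]
tcp_rot: [3.14, 0.0, 2.065]
ft_force: [0.3, 0.2, 0.4]
opening: 0.008
grip_force: 0.0
```

```bash
cat >> h.py <<'E'
p=np.array([520.6,13.5,-1.076]);c,s=np.cos(p[2]),np.sin(p[2])
def S(q): d=q[:2]-p[:2];return np.array([c*d[0]+s*d[1],-s*d[0]+c*d[1]]).round(1)
E
python3 - <<'E'
from h import *
a=read_camera("scene")[150:240,275:395,::-1]
cv2.imwrite("pics/p3.png",cv2.resize(a,(720,540),interpolation=2));st=state();print(S(st["eef_pos"]),st["eef_pos"],st["ft_force"])
E
```

```text
[-1.557e+02  1.000e-01] [446.72275655 150.54418012  41.59803806] [0.90876726 1.1301732  1.03677216]
```

View pics/p3.png

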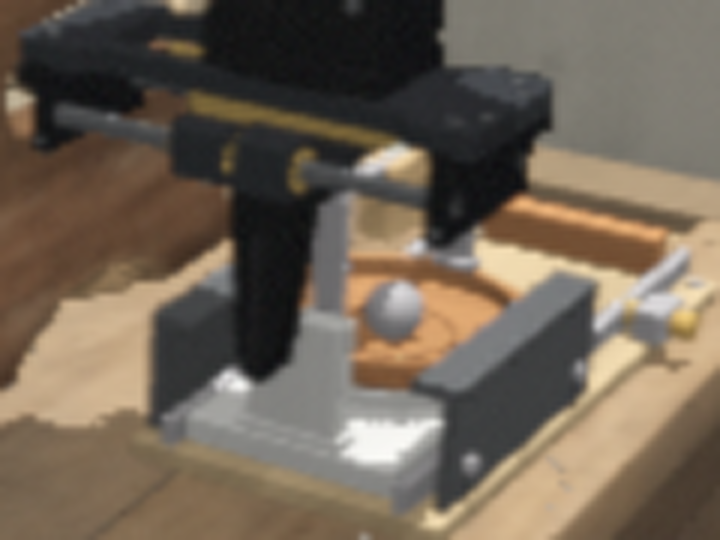

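The finger stands on the rear side of the tab, near its middle, tip about half way up. Push slowly at 30 mm/s.

{"op": "arm_command", "data": {"delta_pos": [[0.0047, -0.0088, 0.01], [0.0095, -0.0176, 0.02], [0.0142, -0.0264, 0.02], [0.019, -0.0352, 0.02], [0.0237, -0.044, 0.02]], "delta_rot": [[0, 0, 0], [0, 0, 0], [0, 0, 0], [0, 0, 0], [0, 0, 0]], "claw": [1, 1, 1, 1, 1]}}

```text
t: 4.05
eef_pos: [452.0, 140.1, 46.2]
tcp_rot: [3.141, -0.0, 2.065]
ft_force: [-0.6, 0.7, 0.8]
opening: 0.003
grip_force: 0.3
```

{"op": "arm_command", "data": {"delta_pos": [[0.0047, -0.0088, 0], [0.0095, -0.0176, 0], [0.0142, -0.0264, 0], [0.019, -0.0352, 0], [0.0237, -0.044, 0]], "delta_rot": [[0, 0, 0], [0, 0, 0], [0, 0, 0], [0, 0, 0], [0, 0, 0]], "claw": [1, 1, 1, 1, 1]}}

```text
t: 4.47
eef_pos: [458.0, 129.1, 46.1]
tcp_rot: [3.142, -0.0, 2.065]
ft_force: [-0.3, 1.4, 1.0]
opening: 0.004
grip_force: 0.9
```

{"op": "arm_command", "data": {"delta_pos": [[0.0047, -0.0088, 0], [0.0095, -0.0176, 0], [0.0142, -0.0264, 0], [0.019, -0.0352, 0], [0.0237, -0.044, 0]], "delta_rot": [[0, 0, 0], [0, 0, 0], [0, 0, 0], [0, 0, 0], [0, 0, 0]], "claw": [1, 1, 1, 1, 1]}}

```text
t: 4.88
eef_pos: [464.0, 118.0, 46.2]
tcp_rot: [3.141, 0.0, 2.065]
ft_force: [-1.2, 1.4, 0.1]
opening: 0.002
grip_force: 0.9
```

{"op": "arm_command", "data": {"delta_pos": [[0.0047, -0.0088, 0], [0.0095, -0.0176, 0], [0.0142, -0.0264, 0], [0.019, -0.0352, 0], [0.0237, -0.044, 0]], "delta_rot": [[0, 0, 0], [0, 0, 0], [0, 0, 0], [0, 0, 0], [0, 0, 0]], "claw": [1, 1, 1, 1, 1]}}

```text
t: 5.3
eef_pos: [469.9, 107.0, 46.1]
tcp_rot: [3.141, 0.0, 2.065]
ft_force: [0.2, 2.4, 1.1]
opening: 0.004
grip_force: 0.9
```

{"op": "arm_command", "data": {"delta_pos": [[0.0047, -0.0088, 0], [0.0095, -0.0176, 0], [0.0142, -0.0264, 0], [0.019, -0.0352, 0], [0.0237, -0.044, 0]], "delta_rot": [[0, 0, 0], [0, 0, 0], [0, 0, 0], [0, 0, 0], [0, 0, 0]], "claw": [1, 1, 1, 1, 1]}}

```text
t: 5.72
eef_pos: [475.8, 96.0, 46.2]
tcp_rot: [3.141, 0.0, 2.065]
ft_force: [-0.2, 2.1, -0.7]
opening: 0.007
grip_force: 0.9
```

{"op": "arm_command", "data": {"delta_pos": [[0.0047, -0.0088, 0], [0.0095, -0.0176, 0], [0.0142, -0.0264, 0], [0.019, -0.0352, 0], [0.0237, -0.044, 0]], "delta_rot": [[0, 0, 0], [0, 0, 0], [0, 0, 0], [0, 0, 0], [0, 0, 0]], "claw": [1, 1, 1, 1, 1]}}

```text
t: 6.13
eef_pos: [481.7, 85.0, 46.2]
tcp_rot: [3.141, 0.0, 2.065]
ft_force: [-0.1, 1.2, -0.3]
opening: 0.009
grip_force: 0.9
```

{"op": "arm_command", "data": {"delta_pos": [[0.0047, -0.0088, 0], [0.0095, -0.0176, 0], [0.0142, -0.0264, 0], [0.019, -0.0352, 0], [0.0237, -0.044, 0]], "delta_rot": [[0, 0, 0], [0, 0, 0], [0, 0, 0], [0, 0, 0], [0, 0, 0]], "claw": [1, 1, 1, 1, 1]}}

```text
t: 6.55
eef_pos: [487.6, 74.0, 46.2]
tcp_rot: [3.142, -0.0, 2.065]
ft_force: [-0.3, 1.6, 0.8]
opening: 0.003
grip_force: 0.9
```

{"op": "arm_command", "data": {"delta_pos": [[0.003, -0.0056, 0], [0.006, -0.0112, 0], [0.009, -0.0168, 0], [0.012, -0.0224, 0], [0.015, -0.028, 0]], "delta_rot": [[0, 0, 0], [0, 0, 0], [0, 0, 0], [0, 0, 0], [0, 0, 0]], "claw": [1, 1, 1, 1, 1]}}

```text
t: 6.97
eef_pos: [491.4, 67.1, 46.2]
tcp_rot: [3.141, 0.0, 2.065]
ft_force: [0.0, 1.5, -0.4]
opening: 0.001
grip_force: 0.7
```

{"op": "arm_command", "data": {"delta_pos": [[0.002, -0.0037, 0], [0.004, -0.0074, 0], [0.006, -0.0111, 0], [0.008, -0.0148, 0], [0.01, -0.0185, 0]], "delta_rot": [[0, 0, 0], [0, 0, 0], [0, 0, 0], [0, 0, 0], [0, 0, 0]], "claw": [1, 1, 1, 1, 1]}}

```text
t: 7.38
eef_pos: [493.8, 62.6, 46.2]
tcp_rot: [3.142, -0.0, 2.065]
ft_force: [-0.4, 4.9, 0.8]
opening: 0.003
grip_force: 2.3
```

The catch is resisting (force rising to 5 N). Continue slowly.

{"op": "arm_command", "data": {"delta_pos": [[0.0015, -0.0028, 0], [0.003, -0.0056, 0], [0.0045, -0.0084, 0], [0.006, -0.0112, 0], [0.0075, -0.014, 0]], "delta_rot": [[0, 0, 0], [0, 0, 0], [0, 0, 0], [0, 0, 0], [0, 0, 0]], "claw": [1, 1, 1, 1, 1]}}

```text
t: 7.8
eef_pos: [495.4, 59.5, 46.2]
tcp_rot: [-3.142, -0.001, 2.065]
ft_force: [-2.2, 6.1, 0.5]
opening: 0.001
grip_force: 2.7
```

{"op": "arm_command", "data": {"delta_pos": [[0.001, -0.0018, 0], [0.002, -0.0036, 0], [0.003, -0.0054, 0], [0.004, -0.0072, 0], [0.005, -0.009, 0]], "delta_rot": [[0, 0, 0], [0, 0, 0], [0, 0, 0], [0, 0, 0], [0, 0, 0]], "claw": [1, 1, 1, 1, 1]}}

```text
t: 8.22
eef_pos: [496.9, 56.8, 46.2]
tcp_rot: [3.142, -0.0, 2.065]
ft_force: [-1.2, 3.5, 0.6]
opening: 0.003
grip_force: 1.7
```

{"op": "arm_command", "data": {"delta_pos": [[0.001, -0.0018, 0], [0.002, -0.0036, 0], [0.003, -0.0054, 0], [0.004, -0.0072, 0], [0.005, -0.009, 0]], "delta_rot": [[0, 0, 0], [0, 0, 0], [0, 0, 0], [0, 0, 0], [0, 0, 0]], "claw": [1, 1, 1, 1, 1]}}

```text
t: 8.63
eef_pos: [498.2, 54.5, 46.1]
tcp_rot: [3.142, 0.0, 2.065]
ft_force: [-0.1, 1.1, -0.6]
opening: 0.006
grip_force: 0.9
```

{"op": "arm_command", "data": {"delta_pos": [[0.001, -0.0018, 0], [0.002, -0.0036, 0], [0.003, -0.0054, 0], [0.004, -0.0072, 0], [0.005, -0.009, 0]], "delta_rot": [[0, 0, 0], [0, 0, 0], [0, 0, 0], [0, 0, 0], [0, 0, 0]], "claw": [1, 1, 1, 1, 1]}}

```text
t: 9.05
eef_pos: [499.3, 52.3, 46.2]
tcp_rot: [-3.141, -0.0, 2.065]
ft_force: [-1.2, 5.0, 2.1]
opening: 0.004
grip_force: 2.8
```

Run:
```python
from h import *
a=read_camera("scene")[150:240,275:395,::-1]
cv2.imwrite("pics/p4.png",cv2.resize(a,(720,540),interpolation=2));st=state();print(S(st["eef_pos"]),st["eef_pos"],st["ft_force"],st["grip_force"])
```

```text
[-44.3  -0.3] [499.30887748  52.38747904  46.15465185] [-0.77998685  2.41574634  0.3487998 ] 1.1774439364671707
```

View pics/p4.png

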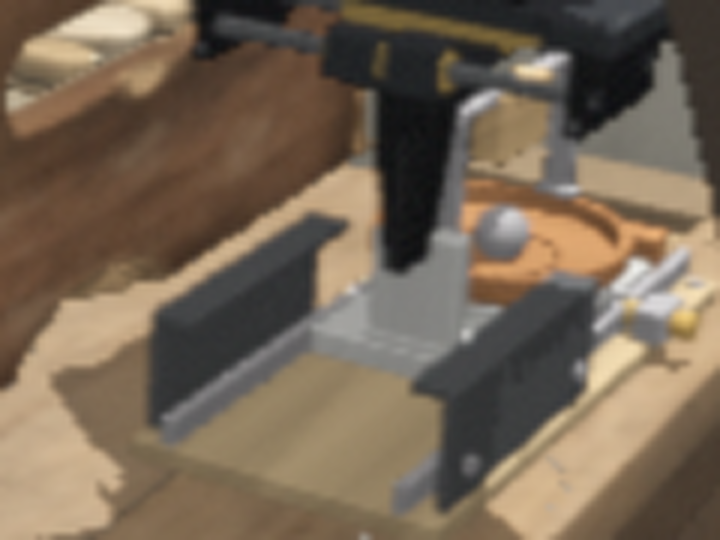

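The carriage and dish are well clear of the keepers and the ball is central. I'll confirm it's home with a small extra push that should meet a hard stop.

{"op": "arm_command", "data": {"delta_pos": [[0.0005, -0.0009, 0], [0.001, -0.0018, 0], [0.0015, -0.0027, 0], [0.002, -0.0036, 0], [0.002, -0.0036, 0]], "delta_rot": [[0, 0, 0], [0, 0, 0], [0, 0, 0], [0, 0, 0], [0, 0, 0]], "claw": [1, 1, 1, 1, 1]}}

```text
t: 9.52
eef_pos: [499.3, 52.2, 46.1]
tcp_rot: [-3.141, -0.001, 2.065]
ft_force: [-3.1, 9.3, 2.4]
opening: 0.002
grip_force: 4.9
```

{"op": "arm_command", "data": {"delta_pos": [[0.0005, -0.0009, 0], [0.001, -0.0018, 0], [0.0015, -0.0027, 0], [0.002, -0.0036, 0], [0.002, -0.0036, 0]], "delta_rot": [[0, 0, 0], [0, 0, 0], [0, 0, 0], [0, 0, 0], [0, 0, 0]], "claw": [1, 1, 1, 1, 1]}}

```text
t: 9.93
eef_pos: [499.3, 52.1, 46.2]
tcp_rot: [-3.141, -0.002, 2.064]
ft_force: [-5.0, 16.9, 5.0]
opening: 0.002
grip_force: 8.5
```

Hard stop: force rises to 17 N with no motion, above the catch's 11 N, so the carriage is home. Back off, then rise.

{"op": "arm_command", "data": {"delta_pos": [[-0.005, 0.009, 0], [-0.015, 0.028, 0], [-0.03, 0.056, 0], [-0.045, 0.084, 0], [-0.06, 0.111, 0]], "delta_rot": [[0, 0, 0], [0, 0, 0], [0, 0, 0], [0, 0, 0], [0, 0, 0]], "claw": [1, 1, 1, 1, 1]}}

```text
t: 10.35
eef_pos: [485.0, 78.9, 46.2]
tcp_rot: [3.142, 0.0, 2.065]
ft_force: [0.3, -0.3, 0.1]
opening: 0.004
grip_force: 0.0
```

{"op": "arm_command", "data": {"delta_pos": [[0, 0, 0.12], [0, 0, 0.25], [-0.03, 0.06, 0.4], [-0.08, 0.15, 0.5], [-0.13, 0.24, 0.6]], "delta_rot": [[0, 0, 0], [0, 0, 0], [0, 0, 0], [0, 0, 0], [0, 0, 0]], "claw": [0, 0, 0, 0, 0]}}

```text
t: 10.77
eef_pos: [452.2, 139.1, 197.9]
tcp_rot: [3.14, 0.0, 2.064]
ft_force: [1.3, 0.8, -0.2]
opening: 0.296
grip_force: 0.0
```

Run:
```python
from h import *
a=read_camera("scene")[:,:,::-1];cv2.imwrite("pics/full5.png",a)
b=read_camera("top")[:,:,::-1];cv2.imwrite("pics/top5.png",b)
a=cv2.resize(a[155:235,310:410],(500,400),interpolation=2);b=cv2.resize(b[115:195,365:425],(300,400),interpolation=2)
cv2.imwrite("pics/p5.png",np.hstack([a,b]));st=state();print(S(st["eef_pos"]),st["eef_pos"],st["tcp_rot"],st["ft_force"])
for u in((207,298),(400,208),(268,268),(340,233)): print(S(ray("top",ct(u),118)))
```

```text
[-144.5    0.5] [452.46945128 140.89713952 199.67230769] [3.13594520e+00 1.59482799e-03 2.06726764e+00] [ 0.40040458 -0.6456954   1.06807225]
[-104.8    2.9]
[ 1.7 -2.4]
[-70.9   1.9]
[-30.8   0.6]
```

View pics/p5.png

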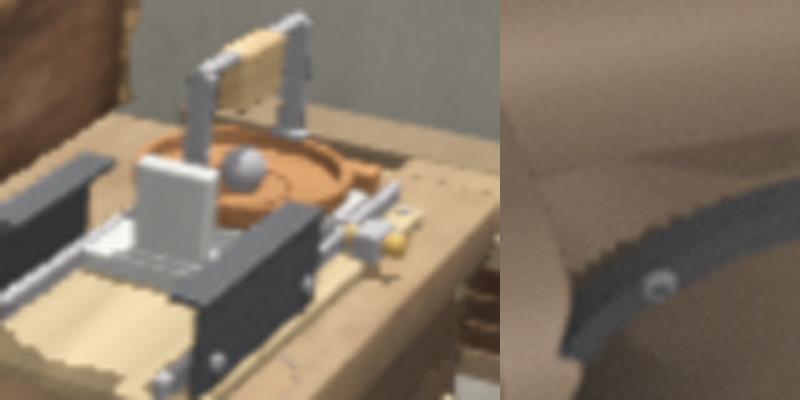

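The carriage is home, the dish is clear of the lips, and the ball is central. The grip centre is at about crop (252,68) and the ball at (243,168). Now the grip position and yaw from this view.

Run:
```python
from h import *
g=lambda u:(np.array(u)+.5)/5-.5+[310,155]
for nm,u,z in[("ball",(243,168),48),("grip",(252,70),101),("bar rear",(203,72),118),("bar front",(300,18),118),("ball0",None,0)]:
    if u: q=ray("scene",g(u),z);print(nm,q.round(1),S(q))
print("tab",S(ray("scene",g((177,163)),76)))
# predicted pixels (crop) for dish at (49.5,0), yaw -.04
R=np.array([[c,-s],[s,c]]);
for P in[(49.5,0,48),(49.5,0,101),(49.5-22,0.9,117),(49.5+22,-0.9,117)]:
    w=np.r_[p[:2]+R@np.array(P[:2]),P[2]];print(P,w.round(1),((proj("scene",w)-[310,155]+.5)*5-.5).round(0))
```

```text
ball [544.4 -30.3  48. ] [49.9  0.2]
grip [543.7 -30.2 101. ] [49.4 -0.4]
bar rear [513.9  22.7 118. ] [-11.3  -1.5]
bar front [558.2 -69.5 118. ] [91.  -6.3]
tab [-27.1   1.2]
(49.5, 0, 48) [544.1 -30.1  48. ] [[243. 168.]]
(49.5, 0, 101) [544.1 -30.1 101. ] [[251.  70.]]
(27.5, 0.9, 117) [534.5 -10.3 117. ] [[233.  51.]]
(71.5, -0.9, 117) [553.8 -49.9 117. ] [[274.  28.]]
```

{"op": "arm_command", "data": {"delta_pos": [[0.07, -0.13, 0], [0.15, -0.27, 0], [0.22, -0.41, 0], [0.3, -0.56, 0], [0.367, -0.684, 0]], "delta_rot": [[0, 0, -0.005], [0, 0, -0.01], [0, 0, -0.02], [0, 0, -0.027], [0, 0, -0.027]], "claw": [0, 0, 0, 0, 0]}}

```text
t: 11.28
eef_pos: [545.2, -34.9, 195.5]
tcp_rot: [-3.141, -0.0, 2.022]
ft_force: [0.3, 0.5, 0.2]
opening: 0.732
grip_force: 0.0
```

{"op": "arm_command", "data": {"delta_pos": [[0, 0, 0], [0, 0, 0], [0, 0, 0], [0, 0, 0], [0, 0, 0]], "delta_rot": [[0, 0, 0], [0, 0, 0], [0, 0, 0], [0, 0, 0], [0, 0, 0]], "claw": [0, 0, 0, 0, 0]}}

```text
t: 11.7
eef_pos: [544.2, -31.6, 196.2]
tcp_rot: [-3.142, -0.0, 2.024]
ft_force: [-0.0, 0.4, 0.2]
opening: 0.995
grip_force: 0.0
```

Run:
```python
from h import *
a=read_camera("scene")[:,:,::-1]
st=state();print(S(st["eef_pos"]),st["eef_pos"],st["tcp_rot"],st["opening"],st["ft_force"],st["moment"])
a=cv2.resize(a[115:215,300:420],(720,600),interpolation=2);cv2.imwrite("pics/p6.png",a)
print((proj("scene",st["eef_pos"])-[300,115]+.5)*6-.5)
```

```text
[51.  -0.6] [544.29034434 -31.66750663 196.24778798] [ 3.14150867e+00 -1.23708713e-05  2.02384127e+00] 0.9963069451376154 [-0.62854892  0.32822255  0.35845152] [ 0.00358464 -0.16973875  0.02113559]
[[383.75205169  98.88769724]]
```

View pics/p6.png

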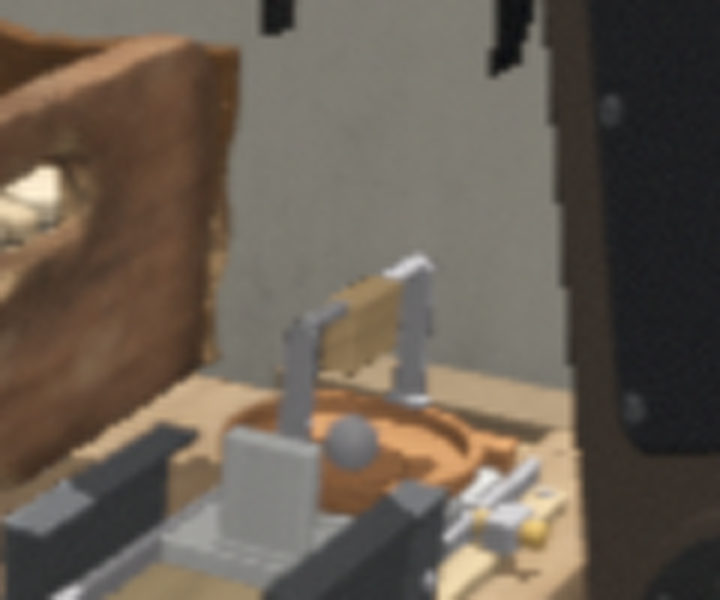

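Tips are drawn at (278,33) and (505,73), and their midpoint is on the grip apart from a constant height offset. I'll descend to TCP z≈70, which suits the grasp whichever height is right, with rim at 50 and ball top at 60. Then close gradually and watch the side force.

{"op": "arm_command", "data": {"delta_pos": [[0.002, 0.0054, -0.1], [0.002, 0.0054, -0.22], [0.002, 0.0054, -0.34], [0.002, 0.0054, -0.44], [0.002, 0.0054, -0.505]], "delta_rot": [[0, 0, -0.001], [0, 0, -0.001], [0, 0, -0.001], [0, 0, -0.001], [0, 0, -0.001]], "claw": [0, 0, 0, 0, 0]}}

```text
t: 12.17
eef_pos: [544.1, -30.4, 67.8]
tcp_rot: [-3.14, -0.001, 2.022]
ft_force: [0.3, -0.7, -0.8]
opening: 0.999
grip_force: 0.0
```

{"op": "arm_command", "data": {"delta_pos": [[0, 0, 0], [0, 0, 0], [0, 0, 0], [0, 0, 0], [0, 0, 0]], "delta_rot": [[0, 0, 0], [0, 0, 0], [0, 0, 0], [0, 0, 0], [0, 0, 0]], "claw": [0.4, 0.6, 0.75, 0.78, 0.78]}}

```text
t: 12.58
eef_pos: [545.7, -31.3, 71.1]
tcp_rot: [3.14, 0.001, 2.021]
ft_force: [-0.4, 0.7, -0.2]
opening: 0.706
grip_force: 0.0
```

{"op": "arm_command", "data": {"delta_pos": [[0, 0, 0], [0, 0, 0], [0, 0, 0], [0, 0, 0], [0, 0, 0]], "delta_rot": [[0, 0, 0], [0, 0, 0], [0, 0, 0], [0, 0, 0], [0, 0, 0]], "claw": [0.78, 0.78, 0.785, 0.79, 0.795]}}

```text
t: 13.0
eef_pos: [545.2, -31.4, 70.0]
tcp_rot: [3.141, 0.0, 2.021]
ft_force: [0.3, -0.2, -0.4]
opening: 0.356
grip_force: 0.0
```

{"op": "arm_command", "data": {"delta_pos": [[0, 0, 0], [0, 0, 0], [0, 0, 0], [0, 0, 0], [0, 0, 0]], "delta_rot": [[0, 0, 0], [0, 0, 0], [0, 0, 0], [0, 0, 0], [0, 0, 0]], "claw": [0.795, 0.795, 0.8, 0.805, 0.81]}}

```text
t: 13.42
eef_pos: [545.1, -31.4, 69.9]
tcp_rot: [3.142, -0.0, 2.021]
ft_force: [0.0, -0.3, -0.2]
opening: 0.194
grip_force: 0.0
```

{"op": "arm_command", "data": {"delta_pos": [[0, 0, 0], [0, 0, 0], [0, 0, 0], [0, 0, 0], [0, 0, 0]], "delta_rot": [[0, 0, 0], [0, 0, 0], [0, 0, 0], [0, 0, 0], [0, 0, 0]], "claw": [0.814, 0.818, 0.822, 0.826, 0.83]}}

```text
t: 13.83
eef_pos: [545.4, -31.3, 70.1]
tcp_rot: [3.141, 0.0, 2.021]
ft_force: [0.9, -0.0, 0.6]
opening: 0.171
grip_force: 1.0
```

{"op": "arm_command", "data": {"delta_pos": [[0, 0, 0], [0, 0, 0], [0, 0, 0], [0, 0, 0], [0, 0, 0]], "delta_rot": [[0, 0, 0], [0, 0, 0], [0, 0, 0], [0, 0, 0], [0, 0, 0]], "claw": [0.833, 0.836, 0.839, 0.842, 0.845]}}

```text
t: 14.25
eef_pos: [545.2, -31.4, 70.0]
tcp_rot: [3.141, 0.0, 2.021]
ft_force: [1.1, 1.3, 1.1]
opening: 0.165
grip_force: 30.0
```

{"op": "arm_command", "data": {"delta_pos": [[0, 0, 0], [0, 0, 0], [0, 0, 0], [0, 0, 0], [0, 0, 0]], "delta_rot": [[0, 0, 0], [0, 0, 0], [0, 0, 0], [0, 0, 0], [0, 0, 0]], "claw": [0.88, 0.92, 0.96, 1, 1]}}

```text
t: 14.67
eef_pos: [545.2, -31.4, 70.0]
tcp_rot: [3.141, 0.0, 2.021]
ft_force: [1.7, -0.0, 2.0]
opening: 0.167
grip_force: 30.0
```

```bash
cat >> h.py <<'E'
def ballpx(n="scene",f="x"):
    L=[];im=read_camera(n);st=state();cv2.imwrite(f"pics/{f}.png",im[:,:,::-1]);return im,st
E
python3 - <<'E'
from h import *
F=[];M=[];R=[]
for i in range(8):
    read_camera("scene");st=state();F.append(st["ft_force"]);M.append(st["moment"]);R.append(np.r_[st["eef_pos"],st["tcp_rot"]%(2*np.pi)])
print(np.mean(F,0).round(2),np.mean(M,0).round(3),np.mean(R,0).round(3),np.std(R,0).round(3),st["grip_force"],st["t"])
E
```

```text
[1.81 0.42 2.57] [ 0.086 -0.443 -0.005] [545.207 -31.358  69.958   3.141   0.      2.021] [0.015 0.011 0.011 0.    0.    0.   ] 30.000319182872772 15.0667
```

Gripped at 30 N with an opening of about 16 mm and small side forces. Lift straight up smoothly by 100 mm.

{"op": "arm_command", "data": {"delta_pos": [[0, 0, 0.003], [0, 0, 0.008], [0, 0, 0.016], [0, 0, 0.027], [0, 0, 0.04]], "delta_rot": [[0, 0, 0], [0, 0, 0], [0, 0, 0], [0, 0, 0], [0, 0, 0]], "claw": [1, 1, 1, 1, 1]}}

```text
t: 15.48
eef_pos: [544.8, -31.3, 79.9]
tcp_rot: [-3.141, -0.001, 2.021]
ft_force: [-1.4, 0.1, -1.4]
opening: 0.166
grip_force: 30.0
```

{"op": "arm_command", "data": {"delta_pos": [[0, 0, 0.016], [0, 0, 0.034], [0, 0, 0.054], [0, 0, 0.076], [0, 0, 0.1]], "delta_rot": [[0, 0, 0], [0, 0, 0], [0, 0, 0], [0, 0, 0], [0, 0, 0]], "claw": [1, 1, 1, 1, 1]}}

```text
t: 15.9
eef_pos: [545.1, -31.3, 105.5]
tcp_rot: [3.141, 0.0, 2.021]
ft_force: [0.2, 0.1, -2.1]
opening: 0.166
grip_force: 30.0
```

{"op": "arm_command", "data": {"delta_pos": [[0, 0, 0.025], [0, 0, 0.05], [0, 0, 0.075], [0, 0, 0.1], [0, 0, 0.125]], "delta_rot": [[0, 0, 0], [0, 0, 0], [0, 0, 0], [0, 0, 0], [0, 0, 0]], "claw": [1, 1, 1, 1, 1]}}

```text
t: 16.32
eef_pos: [545.1, -31.4, 136.9]
tcp_rot: [3.141, 0.0, 2.021]
ft_force: [0.4, 0.3, -2.1]
opening: 0.168
grip_force: 30.0
```

{"op": "arm_command", "data": {"delta_pos": [[0, 0, 0.025], [0, 0, 0.05], [0, 0, 0.073], [0, 0, 0.093], [0, 0, 0.11]], "delta_rot": [[0, 0, 0], [0, 0, 0], [0, 0, 0], [0, 0, 0], [0, 0, 0]], "claw": [1, 1, 1, 1, 1]}}

```text
t: 16.73
eef_pos: [545.2, -31.4, 164.3]
tcp_rot: [3.141, 0.0, 2.021]
ft_force: [0.5, -0.1, -2.3]
opening: 0.167
grip_force: 30.0
```

{"op": "arm_command", "data": {"delta_pos": [[0, 0, 0.013], [0, 0, 0.021], [0, 0, 0.025], [0, 0, 0.025], [0, 0, 0.025]], "delta_rot": [[0, 0, 0], [0, 0, 0], [0, 0, 0], [0, 0, 0], [0, 0, 0]], "claw": [1, 1, 1, 1, 1]}}

```text
t: 17.15
eef_pos: [545.1, -31.3, 169.7]
tcp_rot: [-3.141, -0.0, 2.021]
ft_force: [-0.2, -0.5, -3.2]
opening: 0.165
grip_force: 30.0
```

Run:
```python
from h import *
F=[];M=[];R=[]
for i in range(6):
    im=read_camera("scene");st=state();F.append(st["ft_force"]);M.append(st["moment"]);R.append(np.r_[st["eef_pos"],st["tcp_rot"]%(2*np.pi)])
cv2.imwrite("pics/lift.png",im[:,:,::-1])
print(np.mean(F,0).round(2),np.mean(M,0).round(3),np.mean(R,0).round(4),np.std(R,0).round(4),st["grip_force"],st["opening"],st["t"])
# ball: gray, near the predicted place
w=np.mean(R,0)[:3]; 
for dz in(100,90): print("pred ball px",proj("scene",[544.6,-30.5,48+dz]).round(1))
u,v=proj("scene",[544.6,-30.5,148])[0].round().astype(int);cr=im[v-12:v+13,u-16:u+17].astype(int);sat=cr.max(2)-cr.min(2)
print("\n".join("".join("#" if a<22 and b>70 else ("k" if b<=70 else ".") for a,b in zip(r,g)) for r,g in zip(sat,cr.max(2))),u-16,v-12)
```

```text
[ 0.15 -0.33 -2.31] [ 0.011 -0.118  0.006] [545.0531 -31.335  169.7048   3.1418   6.283    2.0208] [0.0231 0.0089 0.0399 0.0001 0.0001 0.    ] 29.999296367168427 0.16813105297622993 17.45
pred ball px [[361.4 150.4]]
pred ball px [[361.1 154.3]]
################.################
#################################
#################################
#################################
#################################
################...##############
###########...........###########
.....#####..............#########
.....#####.......................
.....#####....######.............
.....#####...########............
.....#####...########............
.....#####...########............
.....#####...########............
....######...########............
....######...########............
...########...######.............
...########.....##...............
......####.......................
.................................
.................................
##...............................
##...............................
###............................##
#####.........................### 345 138
```

The dish is lifted 100 mm and level. The ball is at (361.5,150.5) against a predicted (361.4,150.4), so it's central. Now turn -90° (about -0.975 units) slowly.

{"op": "arm_command", "data": {"delta_pos": [[0, 0, 0], [0, 0, 0], [0, 0, 0], [0, 0, 0], [0, 0, 0]], "delta_rot": [[0, 0, -0.004], [0, 0, -0.012], [0, 0, -0.024], [0, 0, -0.04], [0, 0, -0.06]], "claw": [1, 1, 1, 1, 1]}}

```text
t: 17.87
eef_pos: [545.1, -31.4, 169.9]
tcp_rot: [3.142, 0.0, 1.924]
ft_force: [-0.6, -0.3, -2.8]
opening: 0.169
grip_force: 30.0
```

{"op": "arm_command", "data": {"delta_pos": [[0, 0, 0], [0, 0, 0], [0, 0, 0], [0, 0, 0], [0, 0, 0]], "delta_rot": [[0, 0, -0.025], [0, 0, -0.053], [0, 0, -0.083], [0, 0, -0.113], [0, 0, -0.143]], "claw": [1, 1, 1, 1, 1]}}

```text
t: 18.28
eef_pos: [545.1, -31.3, 169.9]
tcp_rot: [3.141, 0.0, 1.698]
ft_force: [0.4, -0.7, -2.8]
opening: 0.165
grip_force: 30.0
```

{"op": "arm_command", "data": {"delta_pos": [[0, 0, 0], [0, 0, 0], [0, 0, 0], [0, 0, 0], [0, 0, 0]], "delta_rot": [[0, 0, -0.03], [0, 0, -0.06], [0, 0, -0.09], [0, 0, -0.12], [0, 0, -0.15]], "claw": [1, 1, 1, 1, 1]}}

```text
t: 18.7
eef_pos: [545.1, -31.3, 169.9]
tcp_rot: [3.142, -0.0, 1.463]
ft_force: [0.6, 0.6, -2.2]
opening: 0.164
grip_force: 30.0
```

{"op": "arm_command", "data": {"delta_pos": [[0, 0, 0], [0, 0, 0], [0, 0, 0], [0, 0, 0], [0, 0, 0]], "delta_rot": [[0, 0, -0.03], [0, 0, -0.06], [0, 0, -0.09], [0, 0, -0.12], [0, 0, -0.15]], "claw": [1, 1, 1, 1, 1]}}

```text
t: 19.12
eef_pos: [545.2, -31.3, 169.9]
tcp_rot: [3.141, -0.0, 1.227]
ft_force: [-0.5, -0.6, -2.6]
opening: 0.17
grip_force: 30.0
```

{"op": "arm_command", "data": {"delta_pos": [[0, 0, 0], [0, 0, 0], [0, 0, 0], [0, 0, 0], [0, 0, 0]], "delta_rot": [[0, 0, -0.03], [0, 0, -0.06], [0, 0, -0.09], [0, 0, -0.12], [0, 0, -0.15]], "claw": [1, 1, 1, 1, 1]}}

```text
t: 19.53
eef_pos: [545.1, -31.3, 169.9]
tcp_rot: [3.142, 0.0, 0.992]
ft_force: [-0.8, 0.0, -2.4]
opening: 0.169
grip_force: 30.0
```

{"op": "arm_command", "data": {"delta_pos": [[0, 0, 0], [0, 0, 0], [0, 0, 0], [0, 0, 0], [0, 0, 0]], "delta_rot": [[0, 0, -0.03], [0, 0, -0.06], [0, 0, -0.09], [0, 0, -0.12], [0, 0, -0.15]], "claw": [1, 1, 1, 1, 1]}}

```text
t: 19.95
eef_pos: [545.1, -31.4, 169.9]
tcp_rot: [3.141, 0.0, 0.756]
ft_force: [0.3, -0.4, -2.3]
opening: 0.166
grip_force: 30.0
```

{"op": "arm_command", "data": {"delta_pos": [[0, 0, 0], [0, 0, 0], [0, 0, 0], [0, 0, 0], [0, 0, 0]], "delta_rot": [[0, 0, -0.03], [0, 0, -0.058], [0, 0, -0.084], [0, 0, -0.107], [0, 0, -0.127]], "claw": [1, 1, 1, 1, 1]}}

```text
t: 20.37
eef_pos: [545.1, -31.3, 169.9]
tcp_rot: [3.141, -0.0, 0.557]
ft_force: [0.3, -0.1, -2.0]
opening: 0.164
grip_force: 30.0
```

{"op": "arm_command", "data": {"delta_pos": [[0, 0, 0], [0, 0, 0], [0, 0, 0], [0, 0, 0], [0, 0, 0]], "delta_rot": [[0, 0, -0.017], [0, 0, -0.03], [0, 0, -0.039], [0, 0, -0.044], [0, 0, -0.045]], "claw": [1, 1, 1, 1, 1]}}

```text
t: 20.78
eef_pos: [545.2, -31.3, 169.9]
tcp_rot: [3.142, -0.0, 0.489]
ft_force: [0.4, -0.5, -2.3]
opening: 0.166
grip_force: 30.0
```

Run:
```python
from h import *
F=[];R=[]
for i in range(6):
    im=read_camera("scene");st=state();F.append(st["ft_force"]);R.append(np.r_[st["eef_pos"],st["tcp_rot"]%(2*np.pi)])
cv2.imwrite("pics/turn.png",im[:,:,::-1])
print(np.mean(F,0).round(2),np.mean(R,0).round(4),np.std(R,0).round(4),st["grip_force"],st["opening"],st["t"])
u,v=361,150;cr=im[v-14:v+22,u-32:u+33].astype(int);sat=cr.max(2)-cr.min(2)
print("\n".join("".join("#" if a<22 and b>70 else ("k" if b<=70 else ".") for a,b in zip(r,g)) for r,g in zip(sat,cr.max(2))),u-32,v-14)
```

```text
[ 0.55 -0.04 -1.87] [ 5.451421e+02 -3.133760e+01  1.699046e+02  3.141500e+00  2.094400e+00
  4.895000e-01] [9.2000e-03 1.5600e-02 8.6000e-03 0.0000e+00 2.9619e+00 1.0000e-04] 29.999268651008606 0.16652567729296952 21.0833
..........#####################.............##################kkk
..........###########################.....####################kkk
..........####################################################kkk
..........####################################################kkk
.........#####################################################kkk
.........#####################################################kkk
.........#####################################################kkk
.........########################..###########################kkk
.........###########...................########################kk
.....k...########............................#..###############kk
.........#######.................#.................############kk
.........##..#................######................###########kk
.........##..................########................##########kk
....................
[... 805 characters left out ...]
..............#################k
........#############.........................##################k
........###############......................###################k
........####################.............#######################k
.......#########################################################k
.......##########################################################
.......##########################################################
.......##########################################################
.......##########################################################
.......##########################################################
...k...########################################################## 329 136
```

Run:
```python
from h import *
a=cv2.imread("pics/full5.png",0)[185:206,336:354];b=cv2.imread("pics/turn.png",0)
r=cv2.matchTemplate(b[175:216,326:364],a,cv2.TM_CCOEFF_NORMED);print(cv2.minMaxLoc(r)[1::2],"expected (10,10)")
print(job_done())
```

```text
(0.53511643409729, (10, 10)) expected (10,10)
the job is handed in; nothing more can be done
None
```

I handed the job in at about 21 s. The carriage was pushed home and caught, and the dish was lifted straight up 100 mm. It was then turned a quarter turn and held level and still over its seat, with the ball in the middle of the ring.

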